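Bench-test a control station and hold its spring-return key switch on

TASK

Test the grey control station on the bench. Press its square button (acknowledge) all the way down and let it come back up, then do the same with the round flat button (control on); never press the mushroom-headed stop button. Then draw the key with the rectangular head out of the wooden key block, leaving the other two keys standing there, push it fully home in the key switch, easing it past the sticky pins with a little wiggling rather than forcing it, turn it a quarter turn clockwise up to its stop, and finish still gripping the key so that it stays turned against the return spring.

Things in the scene. Friction and masses are not known exactly. Their poses are not given: they have to be found in the camera images.
- station: Grey cast control station lying on its back, fixed: 90 x 240 mm, lid 62 mm above the bench. Origin: centre of its underside; its y axis runs along the row of four fittings (56 mm apart, at y = -84, -28, +28 and +84 mm), which may stand in any order.
- square_button_top (a point): Centre of the top of the square button: black 23 x 23 mm cap, 17 mm above the station's lid and 9 mm above its dark square surround (30 x 30 mm).
- square_button (a joint): Travel of the square button, m: 0 up, 0.006 fully down. It springs back; 4 N hold it fully down.
- round_button_top (a point): Centre of the top of the round flat button: black cap 24 mm across, 17 mm above the lid and 9 mm above its dark round surround (31 mm across).
- round_button (a joint): Travel of the round button, m: 0 up, 0.006 fully down. It springs back; 4 N hold it fully down.
- stop_button_top (a point): Centre of the top of the stop button: black domed mushroom head 39 mm across, 26 mm above the lid. Not to be pressed.
- stop_button (a joint): Travel of the stop button, m: 0 up, 0.006 fully down.
- key_switch: Fixed body of the key switch: dark steel collar 33 mm across, 7 mm above the lid. Origin: on the lid, on its axis. Inside, two sprung, sticky pins cross the keyway 8 and 16 mm below its mouth, one from each end; passing each takes about 5 to 15 N of push, less if the key is rocked as it goes in. A sprung slide blocks turning until the key is within 3 mm of home.
- keyhole (a point): Centre of the keyway's mouth, in the steel face (24 mm across, 9 mm above the lid) of the turning plug; turns with it. x along the keyway, z up. The keyway goes straight down: 13 x 5 mm, 31 mm deep, its mouth chamfered 2 mm wider all round. At the start it runs along the row of fittings.
- key_plug (a joint): Turn of the plug and keyway, rad: 0 at rest, grows clockwise seen from above, stop at 1.571. A spring of about 0.04 N m at 0 and 0.13 N m at the stop turns it back when the key is let go. With the blade's play in the keyway the hand turns about 0.15 to 0.25 rad farther than the plug.
- square_key: The key that fits, 60 g: rectangular black head, 26 mm wide (its x), 10 mm thick (its y), 34 mm high, steel blade below. Origin: middle of the shoulder under the head; z up. It stands blade down in the block. It is home in the switch when the shoulder sits on the plug's face (origin at point keyhole).
- square_key_grip (a point): Good grip point of that key: in its head, 25 mm above the shoulder, so that the fingertips stay clear of the face below; the fingers close across the 10 mm thickness (y).
- square_key_tip (a point): Tip of that key's blade, 28 mm below the shoulder. Blade 11 mm wide (x), 3.5 mm thick (y), the last 8 mm tapering to 3 x 2 mm at the tip; both edges are alike, so it goes in either way round.
- round_key: Another key, round black disc head 31 mm across and 9 mm thick; stays in the block. Origin: middle of the shoulder under the head.
- ring_key: Another key, open steel ring as a head, 27 mm across; stays in the block. Origin: middle of the shoulder under the head.
- key_block: Fixed wooden block, 140 x 52 x 40 mm, with three slots 45 mm apart along its x axis in its top, each 12.5 x 5 mm and 33 mm deep; a key stands in each, in any order, its blade's width along the block's x. Origin: centre of its underside.

How it is judged:
By the outcome, as a careful person would: the job done as asked, in the order asked, and still so for the second after the job is handed in, while the arm keeps its last pose, push and grip.
It also fails if it takes over 64 s, if anything falls off the work surface, if the arm or the gripper's body presses on something with over 40 N, if the wrist force passes 120 N, or if a joint passes its speed limit or range.

ROBOT

A 6-joint arm with a two-finger parallel gripper is mounted at the origin on a cart in front of the work surface, level with it; the furniture and walls round the work are solid. World frame = base frame: x ahead of the robot, y to its left, z up, the work surface at z = 0. Lengths are in m, angles in degrees, forces in N, time in s.
With the tool pointing down it reaches from about 0.4 to 0.825 m from the base axis. Payload 7 kg.
Tool frame: the origin (TCP) lies on the centre line of the jaws, within the pads' length; the fingertips stand 14 mm ahead of it and the grasp point (between the pads) lies 5 mm behind it; z points along the fingers, y is the line along which they close (so a half turn about z gives the same grasp; the last joint's range is limited). The gripper opens to 88 mm and grips with 3 to 60 N. Pads are 19 mm wide; open, the fingers measure 130 mm over their backs; the gripper's body (78 mm by 193 mm) begins 47 mm behind the grasp point.
Start: joints at [-57.061, 20.546, 0.682, 0, -70.136, -16.507], TCP at [0.191, -0.647, 0.241] pointing down, gripper open.
Joint ranges: [-176.03, 176.03], [-82.01, 121.73], [-58.28, 71.71], [-173.87, 95.51], [-174.79, -0.11], [-173.66, 173.66]. Speed limits (degrees/s): [136.94, 136.94, 172.46, 180, 180, 180].

INTERFACE

Orientations are given as [roll, pitch, yaw] about the fixed x, y, z axes, in that order (R = Rz(yaw) Ry(pitch) Rx(roll)).
In Python, from plant import r gives the robot as it stands.
- The arm moves only by the tool send_rows, never from a script. Its argument "steps" is a list of rows, each an object with "dp": the shift along the tool's x, y, z in mm, a list of three; "roll": the turn about the tool's z in rad; "jaw": the opening in per cent of the stroke, from 0 (shut) to 100 (fully open). In form: [{"dp": [tx, ty, tz], "roll": roll, "jaw": jaw}, ...]. A call has 1 to 5 rows; each row is the pose to reach, as a shift and turn from the pose commanded when the call began, along the tool's axes at that moment; what a row does not reach only later rows make up. A row lasts 1/8 s, in which the tool goes at most 62.5 mm and 10.7 degrees, less where a joint would pass 70% of its speed; a pose out of reach is approached as far as the arm can. A call with a gripper value outside its range is refused whole. The fingers move at their own pace and stop on an object; "newtons" is the grip in N (left out, the last holds). Time passes only in rows, so rows that repeat a pose let the fingers close. It gives the time, the measured TCP pose, the force, the opening and the grip force at its end, in the units of the state.
- r.get_state(): the state, without advancing time (a new reading comes with each control period).
- r.capture(name): name is "side" or "top"; returns a dict with "image" (384x512x3 uint8, blue, green, red), "K" (3x3 intrinsics, pixels), "rvec" (rotation vector, rad) and "tvec" (3), from world to camera coordinates, as OpenCV has them. Camera axes: x right, y down, z forward; pixel columns grow to the right and rows downward; lengths in m; the calibration is good to about 2 mm. A picture is of the moment at which its call begins. There is no depth.
- r.close_job(): hands the job in; it is judged then, once.
The state is a dict: "time_s": time; "joints": joint angles; "qd": joint speeds; "joint_torque": joint torques, N m; "tcp_pos": TCP position; "eef_rot": TCP orientation; "contact_force": force on the tool from outside, world axes, zero at the start; "moment": the same for the moment, N m; "gripper_width": finger opening in m; "gripper_force": force on a finger pad.
Only numpy, scipy, OpenCV 4.12 (cv2) and the standard library are available. Lean on these libraries where they do the work, as an engineer would, in place of code of your own. Each camera call takes 0.05 s, during which the arm holds its last target. There are 200 camera calls.

## Working session

There is one attempt and no reset: what is moved stays moved. The work goes in short steps, Python scripts to look and compute and a tool call to move; the robot and the scene stay as the last step left them, time stands still between calls to the robot, and variables do not carry over. Pictures are saved under pics/ and viewed, at most 10 in all, crops included, and the job is handed in when it is done.

Besides the shell and the picture viewer there is one more tool, called after ">>>" by a JSON object that holds its "fn" and its "kwargs". send_rows: Moves the arm, as the interface text tells. Its arguments: {"type":"object","properties":{"steps":{"type":"array","items":{"type":"object","properties":{"dp":{"type":"array","items":{"type":"number"}},"roll":{"type":"number"},"jaw":{"type":"number"}}}},"newtons":{"type":"number"}},"required":["steps"]}

```bash
mkdir -p pics; ls; cat > h.py <<'E'
import numpy as np, cv2
from plant import r
def cam(n):
    d=r.capture(n); R,_=cv2.Rodrigues(np.array(d['rvec'],float)); return d['image'],np.array(d['K']),R,np.array(d['tvec']).reshape(3)
def onplane(uv,z,K,R,t):
    uv=np.atleast_2d(uv).astype(float); c=-R.T@t
    d=(np.linalg.inv(K)@np.c_[uv,np.ones(len(uv))].T).T@R
    return c+d*((z-c[2])/d[:,2])[:,None]
def proj(P,K,R,t):
    return cv2.projectPoints(np.atleast_2d(P).astype(float),cv2.Rodrigues(R)[0],t,K,None)[0].reshape(-1,2)
E
python3 - <<'E'
from h import *
for n in('top','side'):
    im,K,R,t=cam(n); cv2.imwrite(f'pics/{n}0.png',cv2.resize(im,None,fx=1.5,fy=1.5)); np.savez(f'{n}0.npz',im=im,K=K,R=R,t=t); print(n,-R.T@t,R[2],K[0,0])
s=r.get_state();print(s['tcp_pos'],s['eef_rot'],s['time_s'],s['gripper_width'])
E
```

```text
pics
top [0.45155006 0.16837294 0.91447485] [ 0.05445893 -0.00710907 -0.9984907 ] 400.14038474959654
side [0.48783465 0.94721315 0.50325039] [ 0.01855447 -0.87841921 -0.47753056] 458.0605636118583
[ 0.19078875 -0.64704358  0.23972469] [ 1.79915152e+02 -9.33105094e-03 -1.63573372e+02] 0.1 0.08797959429103185
```

View pics/top0.png

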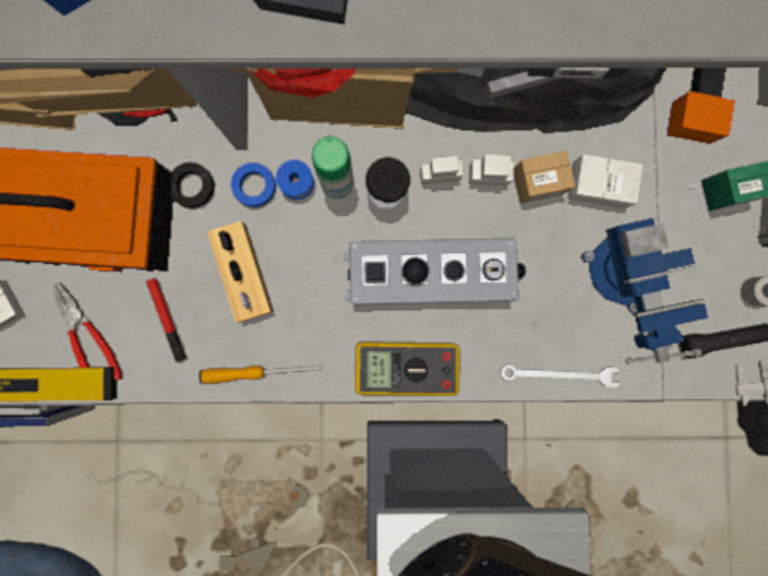

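View pics/side0.png

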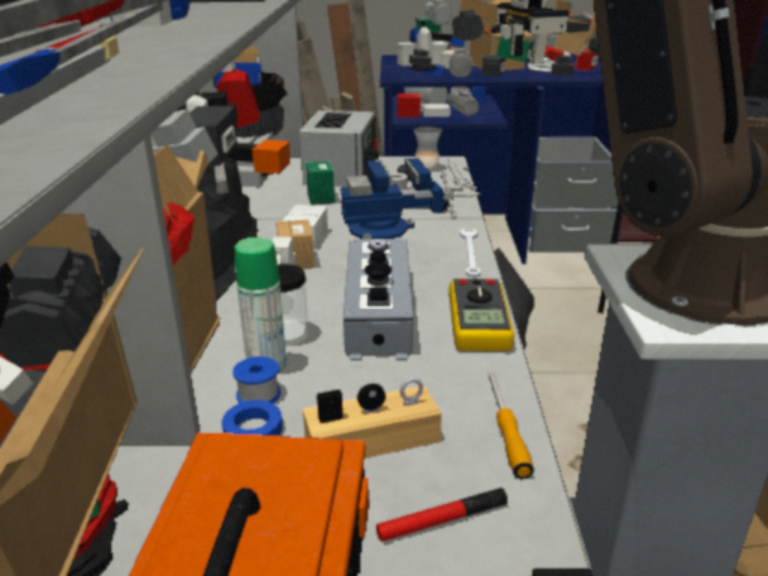

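The top view has the station at the centre. Its fittings run left to right as square (375,271), mushroom (415,271), round (454,270) and key switch (493,269). The key block is at (240,272), with the rectangular key at its far end (226,240). The side view shows the same order.

```bash
python3 - <<'E'
from h import *
d=np.load('top0.npz');im,K,R,t=[d[k] for k in('im','K','R','t')]
g=cv2.cvtColor(im,cv2.COLOR_BGR2GRAY);hsv=cv2.cvtColor(im,cv2.COLOR_BGR2HSV)
# white plates
def blobs(m,a,b,roi):
    z=np.zeros_like(m);x0,y0,x1,y1=roi;z[y0:y1,x0:x1]=m[y0:y1,x0:x1]
    cs,_=cv2.findContours(z,cv2.RETR_EXTERNAL,cv2.CHAIN_APPROX_NONE)
    return sorted([c for c in cs if a<cv2.contourArea(c)<b],key=lambda c:c[:,0,0].mean())
print('plates')
for c in blobs((g>190).astype(np.uint8)*255,150,700,(230,160,345,205)):
    rc=cv2.minAreaRect(c);print(rc,onplane(rc[0],.062,K,R,t)[0].round(4))
print('dark')
for c in blobs((g<75).astype(np.uint8)*255,40,700,(238,165,343,200)):
    rc=cv2.minAreaRect(c);print(rc,onplane(rc[0],.075,K,R,t)[0].round(4))
print('block')
m=cv2.inRange(hsv,(8,60,120),(28,255,255))
for c in blobs(m,500,5000,(130,140,190,220)):
    rc=cv2.minAreaRect(c);print(rc);b=onplane(cv2.boxPoints(rc),.04,K,R,t);print(b.round(4))
print('block dark')
for c in blobs((g<70).astype(np.uint8)*255,10,700,(138,150,180,210)):
    rc=cv2.minAreaRect(c);print(rc,onplane(rc[0],.074,K,R,t)[0].round(4),onplane(rc[0],.04,K,R,t)[0].round(4))
a=cv2.resize(im[155:210,228:348],None,fx=6,fy=6,interpolation=cv2.INTER_CUBIC);b=cv2.resize(im[140:220,130:190],None,fx=3,fy=3,interpolation=cv2.INTER_CUBIC)
o=np.zeros((575,720,3),np.uint8);o[:330]=a;o[332:572,:180]=b
d=np.load('side0.npz');s=d['im'];b=cv2.resize(s[155:245,195:300],None,fx=2.6,fy=2.6,interpolation=cv2.INTER_CUBIC);o[332:332+b.shape[0],190:190+b.shape[1]]=b
b=cv2.resize(s[250:310,200:295],None,fx=2.5,fy=3,interpolation=cv2.INTER_CUBIC);o[332:332+b.shape[0],470:470+b.shape[1]]=b
cv2.imwrite('pics/c1.png',o)
E
```

```text
plates
dark
((249.5, 181.0), (12.0, 11.0), 90.0) [0.5073 0.1613 0.075 ]
((276.51220703125, 180.10977172851562), (16.554420471191406, 16.398244857788086), 38.65980911254883) [0.509  0.1044 0.075 ]
((302.5000305175781, 180.00001525878906), (11.180338859558105, 11.627553939819336), 63.43495178222656) [0.5089 0.0497 0.075 ]
block
((158.67892456054688, 180.83349609375), (64.63368225097656, 24.923490524291992), 72.4075698852539)
[[0.5706 0.4074 0.04  ]
 [0.5871 0.3555 0.04  ]
 [0.4517 0.312  0.04  ]
 [0.4356 0.3636 0.04  ]]
block dark
((150.5500030517578, 160.15000915527344), (13.28156566619873, 6.008327484130859), 71.56504821777344) [0.5524 0.3696 0.074 ] [0.5565 0.3777 0.04  ]
((156.85000610351562, 180.0500030517578), (13.28156566619873, 5.375871658325195), 71.56504821777344) [0.5103 0.356  0.074 ] [0.5127 0.3636 0.04  ]
```

View pics/c1.png

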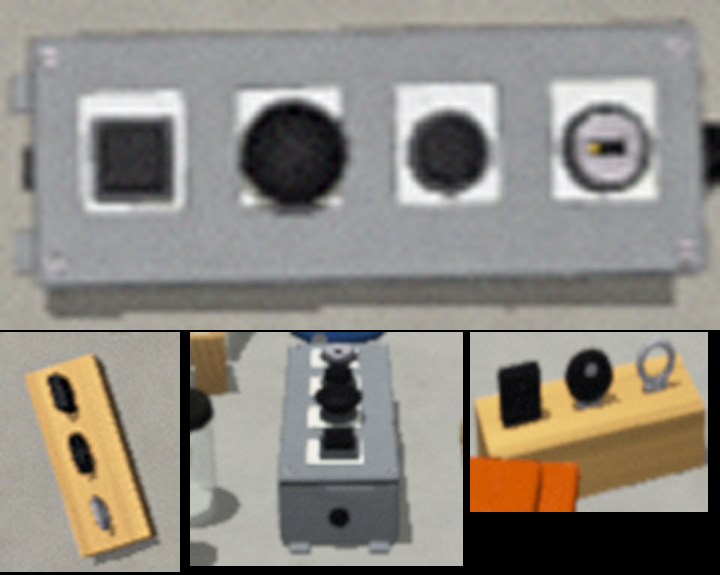

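The crop shows the keyway at (607,148), which is image (329.2,179.7). The block corners agree with the dark heads: the rectangular key is at about (0.554,0.3735) with its axis near 18°. Next I'll fit the row and start moving.

```bash
cat >> h.py <<'E'
def go(x,y,z,yaw,cmd=None):
    """shift/roll in tool axes from current pose (cmd=(x,y,z,yaw) overrides measured)"""
    s=r.get_state(); p=s['tcp_pos'] if cmd is None else cmd[:3]; yw=s['eef_rot'][2] if cmd is None else cmd[3]
    a=np.radians(yw); d=np.array([x,y,z])-p
    print('dp',(1e3*np.array([d[0]*np.cos(a)+d[1]*np.sin(a),d[0]*np.sin(a)-d[1]*np.cos(a),-d[2]])).round(1),'roll',round(np.radians((yw-yaw+180)%360-180),3))
def st():
    s=r.get_state(); print(round(s['time_s'],2),np.round(s['tcp_pos'],4),np.round(s['eef_rot'],2),'F',np.round(s['contact_force'],1),'M',np.round(s['moment'],2),'w',round(s['gripper_width'],4),'g',round(s['gripper_force'],1),'q',np.round(s['joints'],0))
E
python3 - <<'E'
from h import *
d=np.load('top0.npz');im,K,R,t=[d[k] for k in('im','K','R','t')]
k=onplane((329.2,179.7),.071,K,R,t)[0]
sq=onplane((249.5,181),.075,K,R,t)[0]; ro=onplane((302.5,180),.075,K,R,t)[0]; mu=onplane((276.5,180.1),.083,K,R,t)[0]
P=np.array([sq,mu,ro,k]);print(P.round(4),np.diff(P[:,1]))
# plates from grey mask, lid plane
g=cv2.cvtColor(im,cv2.COLOR_BGR2GRAY)
# station lid corner screws from crop
sc=np.array([[48,57],[57,263],[677,45],[688,248]])/6+[228,155]
L=onplane(sc,.062,K,R,t);print(L.round(4),L.mean(0).round(4))
ax=(L[0]-L[2]+L[1]-L[3])[:2];print('row yaw from screws',np.degrees(np.arctan2(*ax[::-1])), 'from fittings',np.degrees(np.arctan2(*(sq-k)[1::-1])))
# side check
d=np.load('side0.npz');im,K,R,t=[d[k] for k in('im','K','R','t')]
Q=np.array([[*sq[:2],.079],[*ro[:2],.079],k]);print(proj(Q,K,R,t))
go(.5,-.3,.26,-130);st()
E
```

```text
[[ 0.5073  0.1613  0.075 ]
 [ 0.5084  0.1051  0.083 ]
 [ 0.5089  0.0497  0.075 ]
 [ 0.5096 -0.0074  0.071 ]] [-0.05620277 -0.05535982 -0.05711742]
[[ 0.5437  0.1898  0.062 ]
 [ 0.4703  0.1869  0.062 ]
 [ 0.547  -0.0349  0.062 ]
 [ 0.4745 -0.0375  0.062 ]] [0.5089 0.0761 0.062 ]
row yaw from screws 90.95926095322599 from fittings 90.75671706980994
[[251.54824432 193.68597465]
 [251.79950522 169.20083237]
 [252.0188453  161.66220173]]
dp [-394.7  245.4  -20.3] roll -0.586
0.1 [ 0.1908 -0.647   0.2397] [ 1.7992e+02 -1.0000e-02 -1.6357e+02] F [ 0.1  0.  -0.6] M [-0.05 -0.03 -0.02] w 0.088 g 0.0 q [-57.  21.   1.  -0. -70. -17.]
```

>>> {"fn": "send_rows", "kwargs": {"steps": [{"dp":[-60,40,-10],"roll":-0.1,"jaw":50},{"dp":[-120,78,-20],"roll":-0.25,"jaw":20},{"dp":[-180,115,-20],"roll":-0.4,"jaw":0},{"dp":[-237,147,-20],"roll":-0.5,"jaw":0},{"dp":[-290,182,-20],"roll":-0.58,"jaw":0}], "newtons": 20}}

```text
time_s: 0.72
tcp_pos: [0.3981, -0.4125, 0.2604]
eef_rot: [180.0, 0.0, -130.2]
contact_force: [0.3, -0.9, -0.1]
gripper_width: 0.0436
gripper_force: 0.0
```

```bash
python3 - <<'E'
from h import *
st();go(.507,.0,.2,-89.1);go(.5076,.1603,.14,-89.1)
E
```

```text
0.72 [ 0.3981 -0.4125  0.2604] [ 1.8000e+02  1.0000e-02 -1.3017e+02] F [ 0.3 -0.9 -0.1] M [-0.09 -0.09 -0.07] w 0.0436 g 0.0 q [-26.  10. -11.  -0. -69. -14.]
dp [-385.4  182.9   60.4] roll -0.717
dp [-508.3  285.9  120.4] roll -0.717
```

>>> {"fn": "send_rows", "kwargs": {"steps": [{"dp":[-45,26,0],"roll":-0.15,"jaw":0},{"dp":[-98,55,0],"roll":-0.3,"jaw":0},{"dp":[-150,85,0],"roll":-0.45,"jaw":0},{"dp":[-202,114,0],"roll":-0.6,"jaw":0},{"dp":[-255,143,10],"roll":-0.71,"jaw":0}]}}

```text
time_s: 1.35
tcp_pos: [0.4534, -0.1255, 0.251]
eef_rot: [-179.9, 0.0, -89.4]
contact_force: [2.5, -0.3, 0.3]
gripper_width: 0.0003
gripper_force: 0.0
```

>>> {"fn": "send_rows", "kwargs": {"steps": [{"dp":[-50,0,20],"roll":0,"jaw":0},{"dp":[-100,0,40],"roll":0,"jaw":0},{"dp":[-150,0,60],"roll":0,"jaw":0},{"dp":[-200,0,70],"roll":0,"jaw":0},{"dp":[-250,0,80],"roll":0,"jaw":0}]}}

```text
time_s: 1.98
tcp_pos: [0.4511, 0.1243, 0.17]
eef_rot: [180.0, -0.0, -89.6]
contact_force: [1.1, -0.4, -0.3]
gripper_width: 0.0004
gripper_force: 0.0
```

```bash
python3 - <<'E'
from h import *
st();go(.5076,.1603,.12,-89.1)
E
```

```text
1.98 [0.4511 0.1243 0.17  ] [ 1.7999e+02 -1.0000e-02 -8.9640e+01] F [ 1.1 -0.4 -0.3] M [ 0.04 -0.04 -0.02] w 0.0004 g 0.0 q [ 40.   4. -30.  -0. -55. -39.]
dp [-35.7 -56.7  50. ] roll -0.009
```

>>> {"fn": "send_rows", "kwargs": {"steps": [{"dp":[-18,-28,20],"roll":0,"jaw":0},{"dp":[-36,-57,40],"roll":-0.009,"jaw":0},{"dp":[-36,-57,60],"roll":-0.009,"jaw":0},{"dp":[-36,-57,68],"roll":-0.009,"jaw":0},{"dp":[-36,-57,68],"roll":-0.009,"jaw":0}]}}

```text
time_s: 2.6
tcp_pos: [0.5079, 0.1586, 0.1022]
eef_rot: [179.9, -0.0, -89.1]
contact_force: [-0.3, 0.2, 1.0]
gripper_width: 0.0003
gripper_force: 0.0
```

```bash
python3 - <<'E'
from h import *
st();go(.5076,.1603,.087,-89.1)
im,K,R,t=cam('side');P=proj([.5076,.1603,.079],K,R,t)[0].astype(int)
cv2.imwrite('pics/s1.png',cv2.resize(im[P[1]-60:P[1]+50,P[0]-70:P[0]+70],None,fx=5,fy=5,interpolation=cv2.INTER_CUBIC))
E
```

```text
2.6 [0.5079 0.1586 0.1022] [ 1.7994e+02 -5.0000e-02 -8.9150e+01] F [-0.3  0.2  1. ] M [0.01 0.06 0.02] w 0.0003 g 0.0 q [ 38.  15. -28.   0. -47. -38.]
dp [-1.7  0.3 15.2] roll -0.001
```

View pics/s1.png

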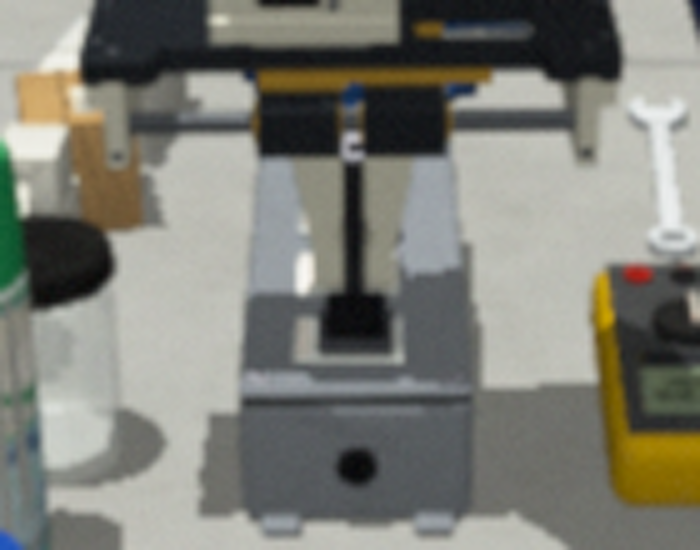

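The closed fingers hang centred over the square cap (355,315 in the crop). I'll press now.

>>> {"fn": "send_rows", "kwargs": {"steps": [{"dp":[-1.5,0,6],"roll":0,"jaw":0},{"dp":[-1.5,0,11],"roll":0,"jaw":0},{"dp":[-1.5,0,14],"roll":0,"jaw":0},{"dp":[-1.5,0,15.5],"roll":0,"jaw":0},{"dp":[-1.5,0,15.5],"roll":0,"jaw":0}]}}

```text
time_s: 3.28
tcp_pos: [0.5086, 0.1608, 0.0873]
eef_rot: [-180.0, 0.0, -89.1]
contact_force: [-0.7, 1.3, 4.2]
gripper_width: 0.0003
gripper_force: 1.9
```

>>> {"fn": "send_rows", "kwargs": {"steps": [{"dp":[0,0,0.7],"roll":0,"jaw":0},{"dp":[0,0,1.5],"roll":0,"jaw":0},{"dp":[0,0,1.5],"roll":0,"jaw":0}]}}

```text
time_s: 3.65
tcp_pos: [0.5087, 0.1608, 0.087]
eef_rot: [-179.9, 0.0, -89.1]
contact_force: [-6.1, 0.8, 16.2]
gripper_width: 0.0002
gripper_force: 8.4
```

Bottomed out at z 0.087. Next I'll lift, cross over the mushroom with clearance and go to the round button.

>>> {"fn": "send_rows", "kwargs": {"steps": [{"dp":[0,0,-25],"roll":0,"jaw":0},{"dp":[0,0,-60],"roll":0,"jaw":0},{"dp":[40,0,-60],"roll":0,"jaw":0},{"dp":[80,0,-60],"roll":0,"jaw":0},{"dp":[112.7,-1.5,-60],"roll":0,"jaw":0}]}}

```text
time_s: 4.28
tcp_pos: [0.5109, 0.0464, 0.1453]
eef_rot: [180.0, -0.0, -89.1]
contact_force: [-0.0, -0.5, 0.6]
gripper_width: 0.0004
gripper_force: 0.0
```

>>> {"fn": "send_rows", "kwargs": {"steps": [{"dp":[0,0,20],"roll":0,"jaw":0},{"dp":[0,0,40],"roll":0,"jaw":0},{"dp":[0,0,44],"roll":0,"jaw":0}]}}

```text
time_s: 4.65
tcp_pos: [0.5104, 0.0472, 0.1001]
eef_rot: [179.8, -0.1, -89.2]
contact_force: [-0.2, 0.3, -0.1]
gripper_width: 0.0005
gripper_force: 0.0
```

```bash
python3 - <<'E'
from h import *
st();go(.5094,.0481,.087,-89.1)
E
```

```text
4.65 [0.5104 0.0472 0.1001] [ 1.7984e+02 -7.0000e-02 -8.9180e+01] F [-0.2  0.3 -0.1] M [ 0.04  0.06 -0.  ] w 0.0005 g 0.0 q [ 27.  14. -30.  -0. -47. -26.]
dp [-1.   1.  13.1] roll -0.001
```

>>> {"fn": "send_rows", "kwargs": {"steps": [{"dp":[-0.5,0.5,6],"roll":0,"jaw":0},{"dp":[-0.5,0.5,10],"roll":0,"jaw":0},{"dp":[-0.5,0.5,13],"roll":0,"jaw":0},{"dp":[-0.5,0.5,15],"roll":0,"jaw":0},{"dp":[-0.5,0.5,15],"roll":0,"jaw":0}]}}

```text
time_s: 5.28
tcp_pos: [0.5112, 0.0485, 0.0872]
eef_rot: [-180.0, 0.0, -89.1]
contact_force: [-2.6, 0.5, 7.4]
gripper_width: 0.0009
gripper_force: 3.9
```

>>> {"fn": "send_rows", "kwargs": {"steps": [{"dp":[0,0,1],"roll":0,"jaw":0},{"dp":[0,0,1.2],"roll":0,"jaw":0},{"dp":[0,0,1.2],"roll":0,"jaw":0}]}}

```text
time_s: 5.65
tcp_pos: [0.5113, 0.0485, 0.087]
eef_rot: [-179.9, 0.0, -89.1]
contact_force: [-7.1, 1.2, 18.3]
gripper_width: 0.0001
gripper_force: 9.1
```

>>> {"fn": "send_rows", "kwargs": {"steps": [{"dp":[0,0,-25],"roll":0,"jaw":0},{"dp":[0,0,-60],"roll":0,"jaw":0},{"dp":[0,0,-110],"roll":0.15,"jaw":20},{"dp":[-40,0,-120],"roll":0.33,"jaw":50},{"dp":[-90,0,-120],"roll":0.5,"jaw":70}]}}

```text
time_s: 6.28
tcp_pos: [0.5104, 0.1392, 0.2071]
eef_rot: [-179.9, 0.2, -118.2]
contact_force: [1.8, 0.4, -0.6]
gripper_width: 0.0252
gripper_force: 0.0
```

```bash
python3 - <<'E'
from h import *
st();go(.5542,.3735,.17,-162.1)
E
```

```text
6.28 [0.5104 0.1392 0.2071] [-179.9     0.19 -118.22] F [ 1.8  0.4 -0.6] M [ 0.03 -0.1  -0.02] w 0.0252 g 0.0 q [ 37.   8. -21.   0. -61. -65.]
dp [-227.2   72.2   37.1] roll 0.766
```

>>> {"fn": "send_rows", "kwargs": {"steps": [{"dp":[-50,15,-10],"roll":0.16,"jaw":60},{"dp":[-100,30,-10],"roll":0.32,"jaw":60},{"dp":[-150,47,-10],"roll":0.48,"jaw":50},{"dp":[-200,62,0],"roll":0.64,"jaw":45},{"dp":[-227,72,30],"roll":0.766,"jaw":45}]}}

```text
time_s: 6.9
tcp_pos: [0.5528, 0.376, 0.176]
eef_rot: [179.9, 0.2, -161.9]
contact_force: [0.5, -0.5, 0.4]
gripper_width: 0.0399
gripper_force: 0.0
```

>>> {"fn": "send_rows", "kwargs": {"steps": [{"dp":[0,0,20],"roll":0,"jaw":45},{"dp":[0,0,40],"roll":0,"jaw":45},{"dp":[0,0,60],"roll":0,"jaw":45},{"dp":[0,0,60],"roll":0,"jaw":45}]}}

```text
time_s: 7.4
tcp_pos: [0.551, 0.372, 0.1135]
eef_rot: [-179.9, -0.2, -161.7]
contact_force: [-0.3, 0.1, -0.6]
gripper_width: 0.0391
gripper_force: 0.0
```

```bash
python3 - <<'E'
from h import *
st();go(.5542,.3735,.06,-162.1)
im,K,R,t=cam('side');P=proj([.5542,.3735,.07],K,R,t)[0].astype(int)
a=cv2.resize(im[P[1]-60:P[1]+50,max(P[0]-60,0):P[0]+90],None,fx=5,fy=5,interpolation=cv2.INTER_CUBIC);cv2.imwrite('pics/s2.png',a);print(P)
E
```

```text
7.4 [0.551  0.372  0.1135] [-1.7991e+02 -1.7000e-01 -1.6168e+02] F [-0.3  0.1 -0.6] M [ 0.02 -0.03 -0.02] w 0.0391 g 0.0 q [  51.   25.  -10.   -0.  -55. -122.]
dp [-3.5  0.4 53.5] roll 0.007
[218 263]
```

View pics/s2.png

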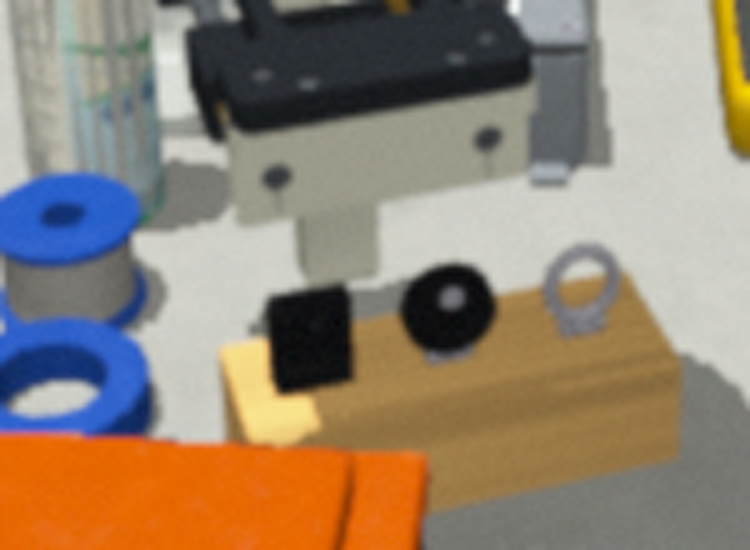

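The near finger hangs behind the rectangular head (head centre 310,338). I'll check the head's x against the side view numerically.

```bash
python3 - <<'E'
from h import *
d=np.load('side0.npz');im,K,R,t=[d[k] for k in('im','K','R','t')]
g=cv2.cvtColor(im,cv2.COLOR_BGR2GRAY)
m=(g<60).astype(np.uint8);m[:250]=0;m[300:]=0;m[:,:205]=0;m[:,265:]=0
n,l,s,c=cv2.connectedComponentsWithStats(m)
for i in range(1,n):
    if s[i,4]>30: print(s[i],c[i])
a=np.radians(17.9);ux=np.array([np.cos(a),np.sin(a),0]);uy=np.array([-np.sin(a),np.cos(a),0])
for o in(np.array([.5542,.3735,.04]),np.array([.5113,.3596,.04])):
    for dz in(0,.034):print(proj([o+sx*.013*ux+.005*uy+[0,0,dz] for sx in(-1,1)],K,R,t).round(1).tolist())
E
```

```text
[239 256  18  18 223] [247.14349776 264.60986547]
[212 260  17  22 298] [219.6442953  270.38926174]
[[228.4, 279.2], [212.4, 282.4]]
[[227.7, 261.9], [211.2, 265.0]]
[[255.6, 273.8], [240.1, 276.9]]
[[255.5, 256.6], [239.6, 259.6]]
```

>>> {"fn": "send_rows", "kwargs": {"steps": [{"dp":[-1.5,0.3,20],"roll":0.007,"jaw":45},{"dp":[-3,0.3,40],"roll":0.007,"jaw":45},{"dp":[-3,0.3,53],"roll":0.007,"jaw":45},{"dp":[-3,0.3,53],"roll":0.007,"jaw":45}]}}

```text
time_s: 7.95
tcp_pos: [0.5544, 0.3737, 0.062]
eef_rot: [-180.0, -0.0, -162.1]
contact_force: [-0.2, -0.1, -0.2]
gripper_width: 0.0397
gripper_force: 0.0
```

>>> {"fn": "send_rows", "kwargs": {"steps": [{"dp":[0,0,0],"roll":0,"jaw":20},{"dp":[0,0,0],"roll":0,"jaw":12},{"dp":[0,0,0],"roll":0,"jaw":5},{"dp":[0,0,0],"roll":0,"jaw":5}], "newtons": 15}}

```text
time_s: 8.45
tcp_pos: [0.5547, 0.3741, 0.0627]
eef_rot: [180.0, 0.0, -162.1]
contact_force: [-0.0, -0.1, 1.1]
gripper_width: 0.0101
gripper_force: 15.0
```

```bash
python3 - <<'E'
from h import *
st();go(.5537,.3733,.06,-162.1)
E
```

```text
8.45 [0.5547 0.3741 0.0627] [ 1.7998e+02  3.0000e-02 -1.6207e+02] F [-0.  -0.1  1.1] M [0.02 0.14 0.02] w 0.0101 g 15.0 q [  51.   29.  -12.    0.  -50. -123.]
dp [ 1.2 -0.5  2.7] roll 0.0
```

>>> {"fn": "send_rows", "kwargs": {"steps": [{"dp":[0,0,0],"roll":0,"jaw":3},{"dp":[0,0,0],"roll":0,"jaw":3},{"dp":[0,0,-10],"roll":0,"jaw":3},{"dp":[0,0,-25],"roll":0,"jaw":3},{"dp":[0,0,-45],"roll":0,"jaw":3}], "newtons": 45}}

```text
time_s: 9.07
tcp_pos: [0.5544, 0.3736, 0.1081]
eef_rot: [-180.0, -0.0, -162.1]
contact_force: [0.6, 0.4, -0.1]
gripper_width: 0.0098
gripper_force: 45.0
```

>>> {"fn": "send_rows", "kwargs": {"steps": [{"dp":[0,0,-40],"roll":0,"jaw":3},{"dp":[0,0,-80],"roll":0,"jaw":3},{"dp":[0,0,-85],"roll":0,"jaw":3}]}}

```text
time_s: 9.45
tcp_pos: [0.556, 0.3748, 0.1972]
eef_rot: [179.9, 0.3, -162.1]
contact_force: [-0.6, -0.6, -1.4]
gripper_width: 0.0097
gripper_force: 45.0
```

```bash
python3 - <<'E'
from h import *
st();go(.52,.12,.19,-89.1)
E
```

```text
9.45 [0.556  0.3748 0.1972] [ 179.85    0.34 -162.06] F [-0.6 -0.6 -1.4] M [ 0.08  0.06 -0.01] w 0.0097 g 45.0 q [  51.   22.   -4.    0.  -64. -123.]
dp [ 112.7 -231.4    7.2] roll -1.273
```

>>> {"fn": "send_rows", "kwargs": {"steps": [{"dp":[22,-46,0],"roll":-0.17,"jaw":3},{"dp":[45,-93,0],"roll":-0.34,"jaw":3},{"dp":[67,-139,0],"roll":-0.51,"jaw":3},{"dp":[90,-185,0],"roll":-0.68,"jaw":3},{"dp":[112,-231,0],"roll":-0.85,"jaw":3}]}}

```text
time_s: 10.07
tcp_pos: [0.5182, 0.1178, 0.1925]
eef_rot: [180.0, -0.0, -113.0]
contact_force: [0.7, 0.3, -0.7]
gripper_width: 0.0095
gripper_force: 45.0
```

```bash
python3 - <<'E'
from h import *
st();go(.5102,-.0079,.16,-89.1)
E
```

```text
10.07 [0.5182 0.1178 0.1925] [ 1.7999e+02 -2.0000e-02 -1.1305e+02] F [ 0.7  0.3 -0.7] M [ 0.04 -0.06  0.03] w 0.0095 g 45.0 q [ 34.   9. -21.  -0. -59. -57.]
dp [118.8 -41.8  32.5] roll -0.418
```

>>> {"fn": "send_rows", "kwargs": {"steps": [{"dp":[35,-12,0],"roll":-0.14,"jaw":3},{"dp":[70,-25,0],"roll":-0.28,"jaw":3},{"dp":[105,-37,10],"roll":-0.418,"jaw":3},{"dp":[119,-42,40],"roll":-0.418,"jaw":3},{"dp":[119,-42,58],"roll":-0.418,"jaw":3}]}}

```text
time_s: 10.7
tcp_pos: [0.5092, -0.0077, 0.1333]
eef_rot: [179.9, -0.0, -89.5]
contact_force: [0.5, 0.3, -0.1]
gripper_width: 0.0098
gripper_force: 45.0
```

>>> {"fn": "send_rows", "kwargs": {"steps": [{"dp":[0,0,0],"roll":0,"jaw":3},{"dp":[0,0,0],"roll":0,"jaw":3}]}}

```text
time_s: 10.95
tcp_pos: [0.5108, -0.006, 0.1351]
eef_rot: [-180.0, -0.0, -89.4]
contact_force: [0.2, 0.0, -0.2]
gripper_width: 0.0093
gripper_force: 45.0
```

```bash
python3 - <<'E'
from h import *
st();go(.5102,-.0079,.1257,-89.1)
p=r.get_state()['tcp_pos']
o=np.zeros((560,780,3),np.uint8)
for i,n in enumerate(('side','top')):
    im,K,R,t=cam(n);np.savez(n+'1.npz',im=im,K=K,R=R,t=t)
    P=proj([[.5102,-.0079,.071],p-[0,0,.0507],p-[0,0,.0227]],K,R,t);print(n,P.round(1).tolist())
    c=P[0].astype(int);x0,y0=c[0]-32,c[1]-46;print(x0,y0)
    a=cv2.resize(im[y0:y0+92,x0:x0+64],None,fx=6,fy=6,interpolation=cv2.INTER_CUBIC);o[:552,i*390:i*390+384]=a
cv2.imwrite('pics/k1.png',o)
E
```

```text
10.95 [ 0.5108 -0.006   0.1351] [-179.96   -0.    -89.4 ] F [ 0.2  0.  -0.2] M [0.04 0.13 0.05] w 0.0093 g 45.0 q [ 21.  11. -28.   0. -51. -21.]
dp [1.9 0.7 9.4] roll -0.005
side [[251.7, 161.6], [251.4, 156.5], [251.2, 145.0]]
219 115
top [[329.4, 179.4], [329.9, 178.6], [332.8, 177.6]]
297 133
```

View pics/k1.png

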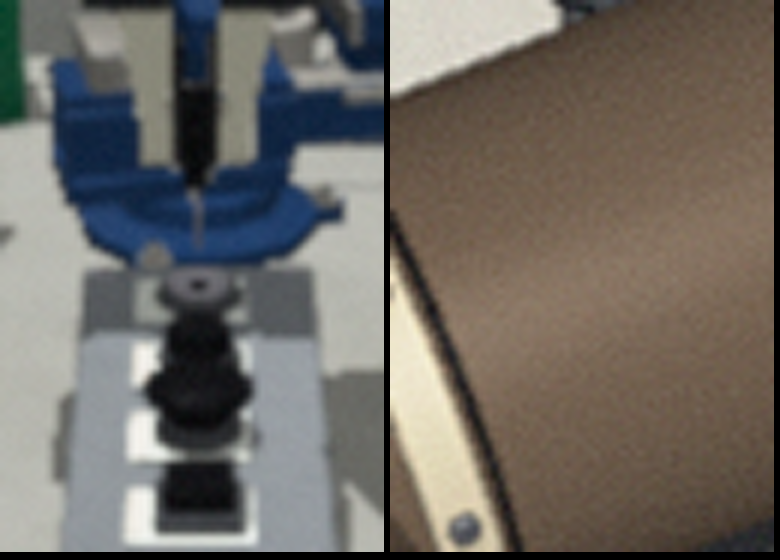

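In the side crop, the key tip (198,250) hangs vertically over the keyhole (200,284). They agree within about 1 mm in x, so I'll descend gently.

>>> {"fn": "send_rows", "kwargs": {"steps": [{"dp":[1,0.7,4],"roll":-0.005,"jaw":3},{"dp":[1,0.7,8],"roll":-0.005,"jaw":3},{"dp":[1,0.7,12],"roll":-0.005,"jaw":3},{"dp":[1,0.7,15],"roll":-0.005,"jaw":3},{"dp":[1,0.7,18],"roll":-0.005,"jaw":3}]}}

```text
time_s: 11.68
tcp_pos: [0.5097, -0.0072, 0.116]
eef_rot: [180.0, -0.0, -89.1]
contact_force: [0.4, -0.2, -0.9]
gripper_width: 0.0096
gripper_force: 45.0
```

```bash
python3 -c "
from h import *
st();go(.5101,-.007,.0937,-89.1)"
```

```text
11.68 [ 0.5097 -0.0072  0.116 ] [ 1.7999e+02 -1.0000e-02 -8.9140e+01] F [ 0.4 -0.2 -0.9] M [0.05 0.06 0.01] w 0.0096 g 45.0 q [ 21.  12. -29.   0. -49. -20.]
dp [-0.2 -0.4 22.3] roll -0.001
```

>>> {"fn": "send_rows", "kwargs": {"steps": [{"dp":[0.6,0,2],"roll":0.05,"jaw":3},{"dp":[-0.6,0,3.5],"roll":-0.05,"jaw":3},{"dp":[0.6,0,5],"roll":0.05,"jaw":3},{"dp":[-0.6,0,6.5],"roll":-0.05,"jaw":3},{"dp":[0,0,7.5],"roll":0,"jaw":3}]}}

```text
time_s: 12.3
tcp_pos: [0.51, -0.0072, 0.1087]
eef_rot: [-180.0, -0.0, -89.1]
contact_force: [0.8, 0.2, 0.0]
gripper_width: 0.0097
gripper_force: 45.0
```

>>> {"fn": "send_rows", "kwargs": {"steps": [{"dp":[0.6,0,1.5],"roll":0.05,"jaw":3},{"dp":[-0.6,0,3],"roll":-0.05,"jaw":3},{"dp":[0.6,0,4.5],"roll":0.05,"jaw":3},{"dp":[-0.6,0,6],"roll":-0.05,"jaw":3},{"dp":[0,0,7],"roll":0,"jaw":3}]}}

```text
time_s: 12.92
tcp_pos: [0.5104, -0.0069, 0.1022]
eef_rot: [-179.9, 0.0, -89.1]
contact_force: [-0.1, 2.6, 2.5]
gripper_width: 0.0097
gripper_force: 45.0
```

>>> {"fn": "send_rows", "kwargs": {"steps": [{"dp":[0.8,0,1.5],"roll":0.06,"jaw":3},{"dp":[-0.8,0,3],"roll":-0.06,"jaw":3},{"dp":[0.8,0,4.5],"roll":0.06,"jaw":3},{"dp":[-0.8,0,6],"roll":-0.06,"jaw":3},{"dp":[0,0,7],"roll":0,"jaw":3}]}}

```text
time_s: 13.55
tcp_pos: [0.5103, -0.0069, 0.095]
eef_rot: [-179.9, 0.0, -89.1]
contact_force: [-0.0, 1.6, 1.4]
gripper_width: 0.0095
gripper_force: 45.0
```

```bash
python3 -c "
from h import *
st();go(.5101,-.007,.0937,-89.1)"
```

```text
13.55 [ 0.5103 -0.0069  0.095 ] [-1.7994e+02  2.0000e-02 -8.9090e+01] F [-0.   1.6  1.4] M [ 0.86  0.33 -0.04] w 0.0095 g 45.0 q [ 21.  14. -31.   0. -46. -20.]
dp [0.1 0.2 1.3] roll 0.0
```

>>> {"fn": "send_rows", "kwargs": {"steps": [{"dp":[0.4,0,1],"roll":0.05,"jaw":3},{"dp":[-0.4,0,1.5],"roll":-0.05,"jaw":3},{"dp":[0,0,2],"roll":0,"jaw":3},{"dp":[0,0,2.5],"roll":0,"jaw":3},{"dp":[0,0,2.5],"roll":0,"jaw":3}]}}

```text
time_s: 14.18
tcp_pos: [0.5106, -0.0069, 0.0935]
eef_rot: [-179.9, 0.0, -89.1]
contact_force: [-3.7, 2.4, 10.8]
gripper_width: 0.0096
gripper_force: 45.0
```

Home: z 0.0935 against the expected 0.0937, with 11 N. Now I'll turn it clockwise, which is positive roll.

>>> {"fn": "send_rows", "kwargs": {"steps": [{"dp":[0,0,0],"roll":0.12,"jaw":3},{"dp":[0,0,0],"roll":0.24,"jaw":3},{"dp":[0,0,0],"roll":0.36,"jaw":3},{"dp":[0,0,0],"roll":0.48,"jaw":3},{"dp":[0,0,0],"roll":0.6,"jaw":3}]}}

```text
time_s: 14.8
tcp_pos: [0.5108, -0.0069, 0.0935]
eef_rot: [-179.9, 0.1, -123.7]
contact_force: [-2.4, 2.1, 10.6]
gripper_width: 0.0097
gripper_force: 45.0
```

```bash
python3 -c "
from h import *
st()"
```

```text
14.8 [ 0.5108 -0.0069  0.0935] [-1.7990e+02  9.0000e-02 -1.2369e+02] F [-2.4  2.1 10.6] M [0.6  0.97 0.05] w 0.0097 g 45.0 q [ 21.  14. -31.   0. -45. -55.]
```

>>> {"fn": "send_rows", "kwargs": {"steps": [{"dp":[0,0,0],"roll":0.12,"jaw":3},{"dp":[0,0,0],"roll":0.24,"jaw":3},{"dp":[0,0,0],"roll":0.36,"jaw":3},{"dp":[0,0,0],"roll":0.48,"jaw":3},{"dp":[0,0,0],"roll":0.6,"jaw":3}]}}

```text
time_s: 15.42
tcp_pos: [0.5108, -0.0069, 0.0935]
eef_rot: [-180.0, 0.1, -158.1]
contact_force: [-1.6, 1.9, 10.0]
gripper_width: 0.0094
gripper_force: 45.0
```

>>> {"fn": "send_rows", "kwargs": {"steps": [{"dp":[0,0,0],"roll":0.12,"jaw":3},{"dp":[0,0,0],"roll":0.24,"jaw":3},{"dp":[0,0,0],"roll":0.36,"jaw":3},{"dp":[0,0,0],"roll":0.46,"jaw":3},{"dp":[0,0,0],"roll":0.46,"jaw":3}]}}

```text
time_s: 16.05
tcp_pos: [0.5108, -0.0069, 0.0935]
eef_rot: [180.0, 0.1, 175.7]
contact_force: [-1.7, 1.4, 9.9]
gripper_width: 0.0095
gripper_force: 45.0
```

```bash
python3 -c "
from h import *
st()"
```

```text
16.05 [ 0.5108 -0.0069  0.0935] [1.7998e+02 1.3000e-01 1.7572e+02] F [-1.7  1.4  9.9] M [0.31 0.85 0.14] w 0.0095 g 45.0 q [  21.   14.  -31.    0.  -45. -116.]
```

>>> {"fn": "send_rows", "kwargs": {"steps": [{"dp":[0,0,0],"roll":0.05,"jaw":3},{"dp":[0,0,0],"roll":0.1,"jaw":3},{"dp":[0,0,0],"roll":0.1,"jaw":3}]}}

```text
time_s: 16.42
tcp_pos: [0.5109, -0.007, 0.0935]
eef_rot: [180.0, 0.1, 170.0]
contact_force: [-2.4, 0.8, 9.7]
gripper_width: 0.0094
gripper_force: 45.0
```

```bash
python3 -c "
from h import *
st()"
```

```text
16.43 [ 0.5109 -0.007   0.0935] [1.7997e+02 1.3000e-01 1.7003e+02] F [-2.4  0.8  9.7] M [0.24 0.81 0.12] w 0.0094 g 45.0 q [  21.   14.  -31.    0.  -45. -121.]
```

>>> {"fn": "send_rows", "kwargs": {"steps": [{"dp":[0,0,0],"roll":0.04,"jaw":3},{"dp":[0,0,0],"roll":0.06,"jaw":3},{"dp":[0,0,0],"roll":0.06,"jaw":3}]}}

```text
time_s: 16.8
tcp_pos: [0.5108, -0.007, 0.0935]
eef_rot: [180.0, 0.1, 166.6]
contact_force: [-1.9, -0.2, 8.9]
gripper_width: 0.0099
gripper_force: 45.0
```

```bash
python3 -c "
from h import *
st()"
```

```text
16.8 [ 0.5108 -0.007   0.0935] [1.7996e+02 1.3000e-01 1.6663e+02] F [-1.9 -0.2  8.9] M [0.2  0.78 0.14] w 0.0099 g 45.0 q [  21.   14.  -31.    0.  -45. -125.]
```

>>> {"fn": "send_rows", "kwargs": {"steps": [{"dp":[0,0,0],"roll":0.03,"jaw":3},{"dp":[0,0,0],"roll":0.05,"jaw":3},{"dp":[0,0,0],"roll":0.05,"jaw":3}]}}

```text
time_s: 17.18
tcp_pos: [0.511, -0.007, 0.0936]
eef_rot: [180.0, 0.1, 163.8]
contact_force: [-1.6, 1.6, 9.8]
gripper_width: 0.0097
gripper_force: 45.0
```

```bash
python3 -c "
from h import *
st()"
```

```text
17.18 [ 0.511  -0.007   0.0936] [1.7995e+02 1.4000e-01 1.6377e+02] F [-1.6  1.6  9.8] M [0.13 0.61 0.25] w 0.0097 g 45.0 q [  21.   14.  -31.    0.  -45. -128.]
```

>>> {"fn": "send_rows", "kwargs": {"steps": [{"dp":[0,0,0],"roll":0.02,"jaw":3},{"dp":[0,0,0],"roll":0.02,"jaw":3},{"dp":[0,0,0],"roll":0.02,"jaw":3},{"dp":[0,0,0],"roll":0.02,"jaw":3}]}}

```text
time_s: 17.68
tcp_pos: [0.511, -0.007, 0.0935]
eef_rot: [180.0, 0.1, 162.6]
contact_force: [-2.3, 0.1, 9.1]
gripper_width: 0.01
gripper_force: 45.0
```

```bash
python3 - <<'E'
from h import *
st()
im,K,R,t=cam('side')
o=np.zeros((552,790,3),np.uint8)
o[:,:384]=cv2.resize(im[115:207,219:283],None,fx=6,fy=6,interpolation=cv2.INTER_CUBIC)
a=cv2.resize(im[240:320,195:300],(400,305));o[:305,388:788]=a
cv2.imwrite('pics/f.png',o)
E
```

```text
17.68 [ 0.511  -0.007   0.0935] [1.7995e+02 1.4000e-01 1.6265e+02] F [-2.3  0.1  9.1] M [0.08 0.61 0.32] w 0.01 g 45.0 q [  21.   14.  -31.    0.  -45. -129.]
```

View pics/f.png

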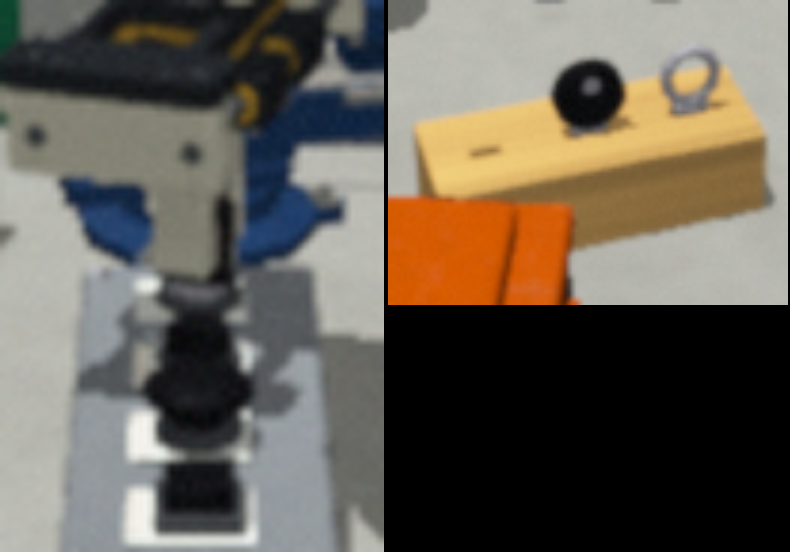

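The key is home in the switch and turned, with its head down on the collar at (215,275). The turning moment has risen to 0.32 N m, so it's against the stop. Both buttons are up and the other two keys still stand in the block (590,95 and 690,80). Handing in.

```bash
python3 -c "
from h import *
print(r.close_job())"
```

```text
the job is handed in; nothing more can be done
None
```

I pressed and released the square button and then the round one, moved the rectangular key to the switch, pushed it home with a little wiggling, and turned it clockwise to its stop. The job was handed in at 17.7 s with the key still gripped and the stop button not pressed; no verdict came back.

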